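Press a bearing cap home with the seating tool

ROBOT

A 6-joint arm with a two-finger parallel gripper is mounted at the origin on the work surface. World frame = base frame: x ahead of the robot, y to its left, z up, the work surface at z = 0. Lengths are in m, angles in rad, forces in N, time in s.
With the tool pointing down it reaches from about 0.375 to 0.825 m from the base axis. Payload 5.5 kg.
Tool frame: the origin (TCP) lies between the finger pads; the fingertips stand 11 mm ahead of it and the grasp point (between the pads) lies 8 mm behind it (nose_length is the distance from the TCP to the fingertips, in m); z points along the fingers, y is the line along which they close (so a half turn about z gives the same grasp; the last joint's range is limited). The gripper opens to 85 mm and grips with 20 to 120 N. Pads are 22 mm wide; open, the fingers measure 114 mm over their backs; the gripper's body (76 mm by 85 mm) begins 54 mm behind the grasp point. The pads swing forward as they close: fully open they stand 13 mm farther back than shut.
Start: joints at [-1.256, 0.314, -0.047, 1.21, 0, 1.571], TCP at [0.186, -0.571, 0.242] pointing down, gripper open.
Joint ranges: [-2.67, 2.67], [-0.69, 1.73], [-1.03, 1.25], [-2.08, 2.16], [-1.42, 1.45], [-3.14, 3.14]. Speed limits (rad/s): [2.39, 2.39, 3.01, 3.14, 3.14, 3.14].

INTERFACE

Orientations are given as a 3x3 rotation matrix whose columns are the frame's x, y, z axes.
In Python, from rig import * gives the robot as it stands. The module is installed in compiled form; this text tells all that it offers.
- The arm moves only by the tool jog_arm, never from a script. Its argument "increments" is a list of rows, each a list of 5 numbers: the shift along the tool's x, y, z scaled (see below), then the turn about the tool's z scaled (see below), then the closure in counts, from 0 (fully open) to 255 (shut). In form: [[dx, dy, dz, yaw, gripper], ...]. A call has 1 to 12 rows; each row shifts and turns the commanded pose from where the row before left it, along the tool's axes as they then stand; what a row does not reach is not made up. The controller multiplies each number of a shift by 0.1 m and each number of a turn by 4 degrees. A row lasts 1/12 s, in which the tool goes at most 41.7 mm and 7.16 degrees, less where a joint would pass 70% of its speed; a pose out of reach is approached as far as the arm can. A call with a number of a shift or a turn outside -1 to 1 is refused whole. A call with a gripper value outside its range is refused whole. The fingers move at their own pace and stop on an object; "force" is the grip in N (left out, the last holds). Time passes only in rows, so rows that do not move let the fingers close. It gives the time, the measured TCP pose, the force, the opening and the grip force at its end, in the units of the state.
- state(): the state, without advancing time (a new reading comes with each control period).
- camera(name): name is "scene" or "top" or "wrist"; returns (picture, depth): 384x512x3 uint8, red, green, blue; 384x512 float32, m along the optical axis (not along the pixel's ray), 0 where there is no reading.
- calibration(name): a dict with "camera_matrix" (3x3 intrinsics, pixels), "extrinsics" (4x4, takes a point from camera to world coordinates). Camera axes: x right, y down, z forward; pixel columns grow to the right and rows downward; lengths in m; the calibration is good to about 2 mm. A picture is of the moment at which its call begins: read the wrist's pose just before it. calibration takes no time and is no camera call; for the wrist camera it gives the pose at the moment of the call.
- hand_in(): hands the job in; it is judged then, once.
The state is a dict: "clock": time; "joint_positions": joint angles; "qvel": joint speeds; "joint_efforts": joint torques, N m; "tcp_pos": TCP position; "orientation": TCP orientation; "contact_force": force on the tool from outside, world axes, zero at the start; "ft_torque": the same for the moment, N m; "finger_gap": finger opening in m; "grip_force": force on a finger pad.
Only numpy, scipy, OpenCV 4.12 (cv2) and the standard library are available. Lean on these libraries where they do the work, as an engineer would, in place of code of your own. Each camera call takes 0.05 s, during which the arm holds its last target. There are 200 camera calls.

TASK

The yellow bearing cap stands loosely started in the bore of the red bearing block. Take the seating tool from its blue mat by the black handle and, with the tool's foot squarely and centrally on the cap, press the cap down until it clicks past its latches and beds on its seal, then keep it pressed with about 15 to 20 N for a full second; never press with more than 24 N, do not touch the cap with the gripper, and leave the other things alone. Finally stand the tool upright on its blue mat again and let go.

Things in the scene. Friction and masses are not known exactly. Their poses are not given: they have to be found in the camera images.
- housing: Red cast bearing block, fixed to the bench; origin at the centre of its underside, z up along the bore. Block 110 x 110 mm and 45 mm high on a 155 (x) x 105 (y) x 12 mm foot with four bolt heads.
- bore (a point): Centre of the mouth of the block's upright bore (51 mm wide), 45 mm above its underside. The bore holds four sprung ball latches. Around the mouth lies a black rubber seal ring, 60 mm across; it stands 1.5 to 9.5 mm above the mouth, differing from block to block and not measured: where the cap beds can only be felt.
- cap_top (a point): Centre of the flat top face, with an orange disc, of the yellow cap (z up): 62 mm across at its 5 mm thick flange, 35 mm high, 300 g. At the start it stands upright, its skirt 9 mm deep in the bore on the latches, top about 70.5 mm above the block's underside.
- tool_grip (a point): Centre of the black handle of the seating tool, which stands upright on the blue mat (z up, x and y along the handle's flat sides). Handle 30 x 30 mm, 65 mm tall (from 32.5 mm below this point to 32.5 mm above), with a small red disc on its top. Below it a steel neck 22 mm across and 14 mm tall, then the round foot. Whole tool 95 mm tall, 0.18 to 0.33 kg.
- tool_foot (a point): Centre of the flat underside of the seating tool's foot, 62.5 mm below the handle's centre: aluminium disc 48 mm across, 16 mm thick.
- parking: Round blue mat 120 mm across and 3 mm thick, fixed to the bench, where the tool is kept; origin at the centre of its underside, z up.
- spare_cap: Bystander: a second yellow cap lying upside down on the bench, 62 mm across, 35 mm high (origin on top, at the narrow end). Not to be disturbed.
- spacer: Bystander: steel ring 64 mm across, 12 mm high, origin at the centre of its underside.
- hammer: Bystander: hammer lying on the bench, about 0.25 m long; origin underneath, handle to its -x.
- screwdriver: Bystander: screwdriver with an orange handle, lying on the bench.
- wrench: Bystander: steel wrench lying on the bench.
- grease: Bystander: grease tin 68 mm across, 100 mm high, origin at the centre of its underside.
- tool: The seating tool as a whole (origin at the same point as its foot's underside).
- cap: The yellow cap as a whole (origin at the centre of its lower end, 35 mm below its top). Pressed down, it resists more and more, up to some 8 to 14 N, then after 4 to 7 mm it clicks and snaps away from the tool down towards its seal; there, 10 to 20 mm below its start, it stops hard. Home, its top is 51 to 60 mm above the block's underside.
There are look-alikes about, which are no part of the job. What is shaped like the cap but purple or turquoise is not meant.

How it is judged:
By the outcome, as a careful person would: the job done as asked, in the order asked, and still so for the second after the job is handed in, with the robot touching nothing.
It also fails if it takes over 67 s, if anything falls off the work surface, if the arm or the gripper's body presses on something with over 40 N, if the wrist force passes 120 N, or if a joint passes its speed limit or range.

## Working session

There is one attempt and no reset: what is moved stays moved. The work goes in short steps, Python scripts to look and compute and a tool call to move; the robot and the scene stay as the last step left them, time stands still between calls to the robot, and variables do not carry over. Pictures are saved under pics/ and viewed, at most 10 in all, crops included, and the job is handed in when it is done.

Besides the shell and the picture viewer there is one more tool, called as name([rows], argument=value, ...), one row to a line, values as JSON. jog_arm: Moves the arm, as the interface text tells. Shifts and turns lie within -1 to 1; 1 stands for 0.1 m of shift or 4 degrees of turn. Its arguments: {"type":"object","properties":{"increments":{"type":"array"},"force":{"type":"number"}},"required":["increments"]}

```bash
mkdir -p pics; python3 - <<'E'
from rig import *
import cv2,numpy as np
for n in ("scene","top"):
    p,d=camera(n); c=calibration(n)
    np.savez(f"{n}.npz",p=p,d=d,K=c["camera_matrix"],E=c["extrinsics"])
    cv2.imwrite(f"pics/{n}0.png",cv2.resize(p[:,:,::-1],(800,600),interpolation=cv2.INTER_CUBIC))
s=state();print(s["clock"],s["tcp_pos"],s["orientation"],s["contact_force"])
E
```

```text
0.1 [ 0.18561359 -0.57005872  0.24155176] [[ 9.50863659e-01  3.09609580e-01 -4.57507339e-04]
 [ 3.09609918e-01 -9.50862664e-01  1.37610507e-03]
 [-8.97133216e-06 -1.45013712e-03 -9.99998949e-01]] [-0.10496802 -0.32617395 -0.42209824]
```

View pics/scene0.png

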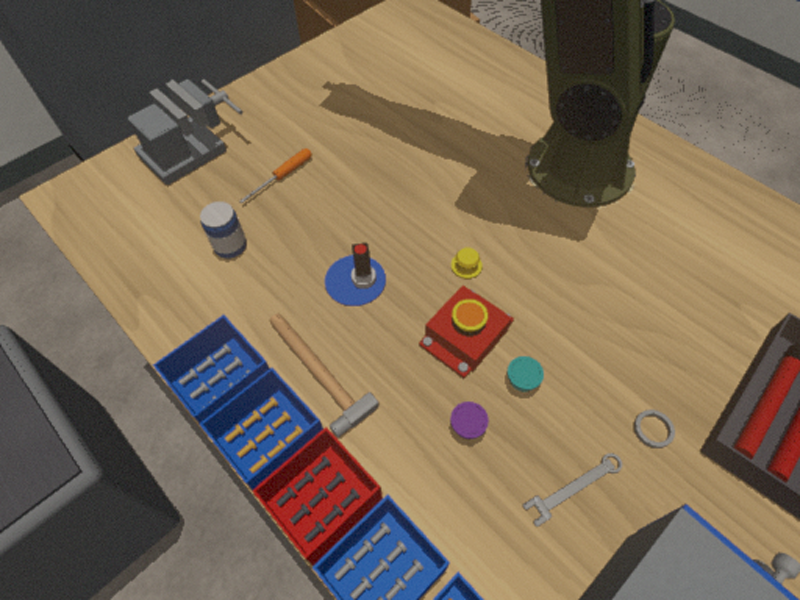

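View pics/top0.png

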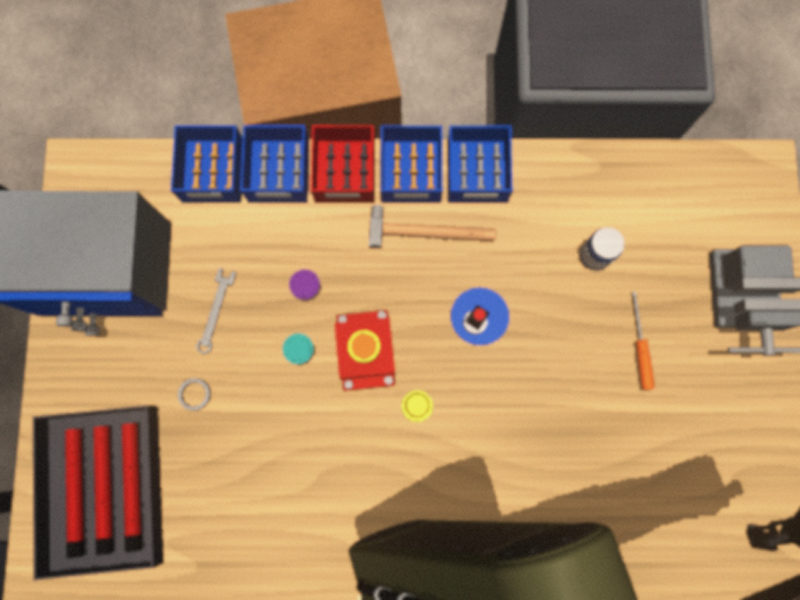

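Scene: the tool, with a red disc, stands at (361,249) on the blue mat (356,280). The orange-topped yellow cap is in the red block at (470,316), and the spare cap at (467,262) is upside down on the bench. The purple (469,420) and turquoise (525,374) ones are look-alikes.
Top: tool disc at (479,315), mat (480,316), cap (364,346), spare (417,405). The cap I want is the one in the red block with the orange disc.

```bash
cat > h.py <<'E'
import numpy as np,cv2
def ray(K,E,uv):
    d=E[:3,:3]@np.linalg.solve(K,[uv[0],uv[1],1.]); return E[:3,3],d/np.linalg.norm(d)
def tri(rays):
    A=sum(np.eye(3)-np.outer(d,d) for o,d in rays); b=sum((np.eye(3)-np.outer(d,d))@o for o,d in rays)
    x=np.linalg.solve(A,b); return x,[np.linalg.norm(np.cross(x-o,d))*1e3 for o,d in rays]
def onz(r,z): o,d=r; return o+d*(z-o[2])/d[2]
def blob(p,c,r,name):
    "centre of colour blob within r px of c (ellipse-fit of hull)"
    h=cv2.cvtColor(p,cv2.COLOR_RGB2HSV).astype(int); H,S,V=h[...,0],h[...,1],h[...,2]
    m={'red':((H<6)|(H>174))&(S>150)&(V>90),'orange':(H>=7)&(H<19)&(S>150)&(V>120),'yellow':(H>=7)&(H<36)&(S>170)&(V>110),'blue':(H>100)&(H<130)&(S>130)&(V>50)}[name].astype(np.uint8)
    yy,xx=np.mgrid[:m.shape[0],:m.shape[1]]; m[(xx-c[0])**2+(yy-c[1])**2>r*r]=0
    n,l,s,ce=cv2.connectedComponentsWithStats(m); i=1+np.argmax(s[1:,4]); 
    hull=cv2.convexHull(np.argwhere(l==i)[:,::-1].astype(np.int32)); M=cv2.moments(hull)
    return np.array([M['m10']/M['m00'],M['m01']/M['m00']]),s[i,4],s[i,:4]
E
python3 - <<'E'
from h import *
np.set_printoptions(precision=4,suppress=True)
D={n:np.load(n+'.npz') for n in('scene','top')}
q={'tooltop':('red',(361,249),(479,315),9),'cap':('orange',(470,316),(364,346),14),'capy':('yellow',(470,316),(364,346),16),'mat':('blue',(356,280),(480,316),25)}
for k,(c,a,b,r) in q.items():
    R=[]
    for n,u in(('scene',a),('top',b)):
        d=D[n]; ce,ar,bb=blob(d['p'],np.array(u)*.64,r,c); R.append(ray(d['K'],d['E'],ce)); print(k,n,ce,ar,bb)
    print('  ',*tri(R), [onz(x,{'mat':.003,'tooltop':.098}.get(k,.0705))[:2] for x in R])
ims=[]
for n,cs in(('scene',((231,170),(300,202))),('top',((306,202),(233,221)))):
    for x,y in cs: ims.append(cv2.resize(D[n]['p'][y-35:y+35,x-46:x+46,::-1],(400,300),interpolation=cv2.INTER_CUBIC))
cv2.imwrite('pics/crop1.png',np.vstack([np.hstack(ims[:2]),np.hstack(ims[2:])]))
E
```

```text
tooltop scene [230.4141 159.0202] 41 [227 156   8   7]
tooltop top [306.2967 201.0691] 50 [303 197   8   9]
   [ 0.5503 -0.1089  0.1   ] [np.float64(0.35371534270655475), np.float64(0.35371534270644)] [array([ 0.5492, -0.1098]), array([ 0.5509, -0.1093])]
cap scene [300.3467 200.8244] 205 [292 194  18  15]
cap top [232.4128 221.0369] 166 [226 214  14  15]
   [0.4939 0.1119 0.0704] [np.float64(0.17809168363245537), np.float64(0.1780916836324398)] [array([0.4939, 0.1121]), array([0.494 , 0.1118])]
capy scene [300.4555 200.7601] 403 [289 191  24  21]
capy top [232.4867 221.0865] 411 [222 210  22  23]
   [0.4937 0.1118 0.0704] [np.float64(0.3580728207431305), np.float64(0.3580728207430691)] [array([0.4935, 0.1122]), array([0.4939, 0.1115])]
mat scene [226.9316 179.1615] 642 [209 164  37  31]
mat top [306.8679 202.0128] 695 [290 185  35  35]
   [ 0.5644 -0.1203  0.0006] [np.float64(0.8048726310070177), np.float64(0.80487263100689)] [array([ 0.5648, -0.1183]), array([ 0.5645, -0.1207])]
```

View pics/crop1.png

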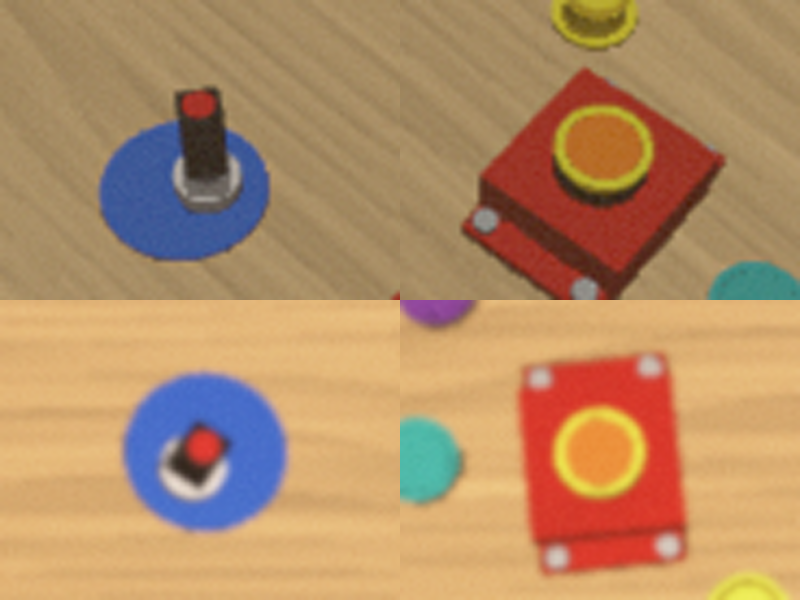

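The crop confirms both: the tool on the mat, its handle turned about 35–40°, and the orange-topped cap in the red block. The heights (0.100 and 0.0704) match the text. I'll move towards the tool.

jog_arm([
  [0.24,-0.19,0,0,0],
  [0.24,-0.19,0,0,0],
  [0.24,-0.19,0,0,0],
  [0.24,-0.19,0,0,0],
  [0.24,-0.19,0,0,0],
  [0.24,-0.19,0,0,0],
  [0.24,-0.19,0,0,0],
  [0.24,-0.19,0,0,0],
  [0.24,-0.19,0,0,0],
  [0.24,-0.19,0,0,0],
  [0.24,-0.19,0,0,0],
  [0.24,-0.19,0,0,0],
])

```text
clock: 1.1
tcp_pos: [0.3894, -0.263, 0.2421]
orientation: [[0.951, 0.31, -0.0], [0.31, -0.951, 0.0], [-0.0, -0.0, -1.0]]
contact_force: [1.1, -0.3, 0.7]
finger_gap: 0.0851
grip_force: 0.0
```

```bash
python3 - <<'E'
from rig import *
import numpy as np
np.set_printoptions(precision=3,suppress=True)
s=state();c=calibration("wrist");R=s["orientation"]
print(s["clock"],s["tcp_pos"],R,c["extrinsics"],c["camera_matrix"])
print("cam in tcp",R.T@(c["extrinsics"][:3,3]-s["tcp_pos"]),R.T@c["extrinsics"][:3,:3])
print("to tool",R.T@(np.array([.550,-.109,.25])-s["tcp_pos"]))
E
```

```text
1.1 [ 0.389 -0.263  0.242] [[ 0.951  0.31  -0.   ]
 [ 0.31  -0.951  0.   ]
 [-0.    -0.    -1.   ]] [[ 0.309 -0.898 -0.314  0.469]
 [-0.951 -0.292 -0.101 -0.237]
 [-0.001  0.33  -0.944  0.374]
 [ 0.     0.     0.     1.   ]] [[298.281   0.    253.939]
 [  0.    298.281 192.557]
 [  0.      0.      1.   ]]
cam in tcp [ 0.084 -0.    -0.131] [[-0.001 -0.944 -0.329]
 [ 1.    -0.    -0.001]
 [ 0.001 -0.329  0.944]]
to tool [ 0.2   -0.097 -0.008]
```

jog_arm([
  [0.2,-0.12,0,0,0],
  [0.2,-0.12,0,0,0],
  [0.2,-0.12,0,0,0],
  [0.2,-0.12,0,0,0],
  [0.2,-0.12,0,0,0],
  [0.2,-0.12,0,0,0],
  [0.2,-0.12,0,0,0],
  [0.1,-0.12,0,0,0],
  [0,0,0,0,0],
  [0,0,0,0,0],
])

```text
clock: 1.93
tcp_pos: [0.5017, -0.1263, 0.2418]
orientation: [[0.95, 0.311, -0.001], [0.311, -0.95, -0.0], [-0.001, -0.0, -1.0]]
contact_force: [0.8, -0.1, -0.5]
finger_gap: 0.0854
grip_force: 0.0
```

```bash
cat > snap.py <<'E'
from rig import *
import numpy as np,cv2,sys
c=calibration("wrist");s=state();p,d=camera("wrist");n=sys.argv[1]
np.savez(n+".npz",p=p,d=d,K=c["camera_matrix"],E=c["extrinsics"],t=s["tcp_pos"],R=s["orientation"])
cv2.imwrite(f"pics/{n}.png",cv2.resize(p[:,:,::-1],(800,600),interpolation=cv2.INTER_CUBIC))
print(s["clock"],s["tcp_pos"],s["contact_force"])
E
python3 snap.py w1
```

```text
1.9333 [ 0.50171297 -0.12633073  0.2418278 ] [ 0.80576945 -0.1373102  -0.45831655]
```

jog_arm([
  [0.2,0,0,0,0],
  [0.2,0,0,0,0],
  [0,0,0,0,0],
  [0,0,0,0,0],
])

```text
clock: 2.32
tcp_pos: [0.5398, -0.1152, 0.242]
orientation: [[0.951, 0.309, -0.001], [0.309, -0.951, -0.0], [-0.001, 0.0, -1.0]]
contact_force: [-0.6, -0.0, -0.7]
finger_gap: 0.0854
grip_force: 0.0
```

```bash
python3 snap.py w2
```

```text
2.3167 [ 0.53979937 -0.11521816  0.24202799] [-0.55047107 -0.03704947 -0.74873538]
```

View pics/w2.png

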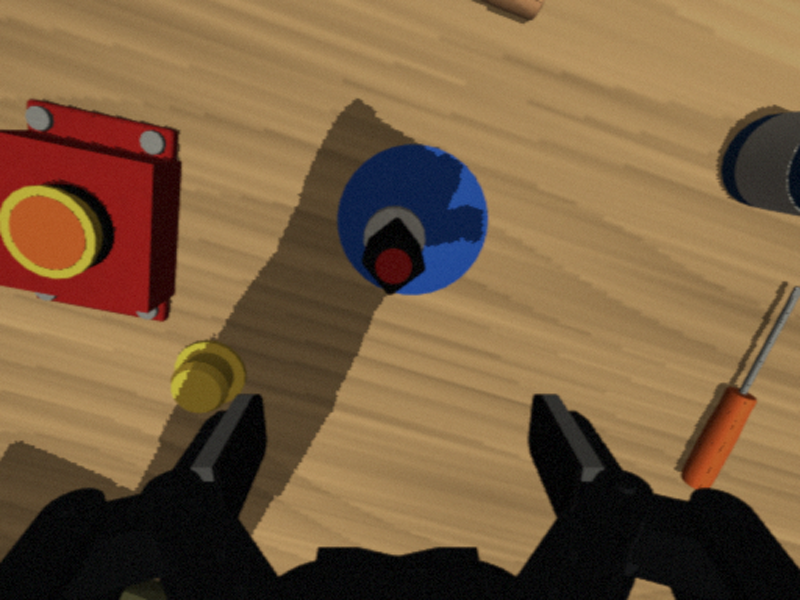

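w2 shows the handle's red disc at (393,266), its sides turned about 40° to the gripper, the foot ring behind it, and the block and cap at left (50,232). I'll enlarge it to read the corners.

```bash
python3 - <<'E'
from h import *
np.set_printoptions(precision=4,suppress=True)
ims=[];R=[]
for n in('w1','w2'):
    d=np.load(n+'.npz');p=d['p']
    h=cv2.cvtColor(p,cv2.COLOR_RGB2HSV).astype(int)
    m=(((h[...,0]<6)|(h[...,0]>174))&(h[...,1]>150)&(h[...,2]>40)).astype(np.uint8)
    m[:, :200]=0;m[:,320:]=0
    k,l,s,ce=cv2.connectedComponentsWithStats(m);i=1+np.argmax(s[1:,4]);c=ce[i];print(n,c,s[i])
    R.append(ray(d['K'],d['E'],c)); x,y=int(c[0])-25,int(c[1])-30;print('crop0',x,y)
    ims.append(cv2.resize(np.clip(p[y:y+50,x:x+50,::-1].astype(float)*2.5,0,255).astype(np.uint8),(400,400),interpolation=cv2.INTER_CUBIC))
print(*tri(R),[onz(r,.098) for r in R])
cv2.imwrite('pics/crop2.png',np.hstack(ims))
E
```

```text
w1 [252.9917 127.3929] [241 115  25  25 481]
crop0 227 97
w2 [251.4424 169.8541] [240 159  24  23 425]
crop0 226 139
[ 0.5496 -0.109   0.0991] [np.float64(0.08649135892171478), np.float64(0.08649135892166608)] [array([ 0.5495, -0.1091,  0.098 ]), array([ 0.5493, -0.109 ,  0.098 ])]
```

View pics/crop2.png

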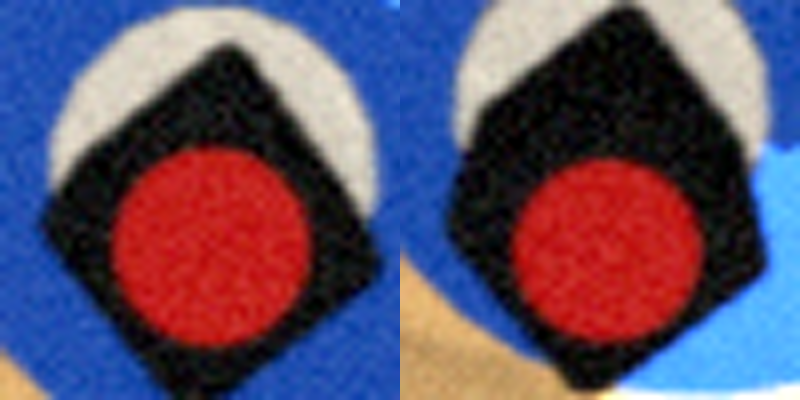

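Crop of w2, top-face corners: left (231.4,165.8), bottom (248.6,187), right (271.1,172).

```bash
python3 - <<'E'
from h import *
np.set_printoptions(precision=4,suppress=True)
d=np.load('w2.npz')
P=[onz(ray(d['K'],d['E'],u),.0985) for u in((231.4,165.8),(248.6,187),(271.1,172))]
print(P,(P[0]+P[2])/2)
for a,b in((0,1),(1,2)):
    v=P[b]-P[a]; t=d['R'].T@v; print(np.linalg.norm(v),'tool-frame deg',np.degrees(np.arctan2(t[1],t[0])))
v=P[2]-P[0];t=d['R'].T@v;print('diag-45',np.degrees(np.arctan2(t[1],t[0]))-45)
print('cap',)
R=d['R'];h=np.array([.5495,-.109,.0655]);print(d['t'],R.T@(h-d['t']))
# cap from w2 and block yaw
c,a,b=blob(d['p'],(32,148),40,'yellow');print('cap',c,b,onz(ray(d['K'],d['E'],c),.0705))
E
```

```text
[array([ 0.5473, -0.0897,  0.0985]), array([ 0.5322, -0.1116,  0.0985]), array([ 0.5532, -0.1274,  0.0985])] [ 0.5503 -0.1086  0.0985]
0.026589903084087204 tool-frame deg 142.60768696481023
0.02627842445424213 tool-frame deg 55.070658186284
diag-45 54.1625218823668
cap
[ 0.5398 -0.1152  0.242 ] [ 0.0113 -0.0029  0.1765]
cap [ 29.7565 148.2199] [  0 118  61  61] [0.4939 0.1118 0.0705]
```

Tool at (0.5495, −0.109), top at 0.099. I need a turn of −36° to square the gripper to the handle.

jog_arm([
  [0.11,-0.03,0,0,0],
  [0,0,0,-1,0],
  [0,0,0,-1,0],
  [0,0,0,-1,0],
  [0,0,0,-1,0],
  [0,0,0,-1,0],
  [0,0,0,-1,0],
  [0,0,0,-1,0],
  [0,0,0,-1,0],
  [0,0,0,-1,0],
  [0,0,0,0,0],
  [0,0,0,0,0],
])

```text
clock: 3.37
tcp_pos: [0.5494, -0.1082, 0.2424]
orientation: [[0.589, 0.808, 0.0], [0.808, -0.589, 0.0], [0.0, 0.0, -1.0]]
contact_force: [0.9, 0.2, 1.2]
finger_gap: 0.0854
grip_force: 0.0
```

```bash
python3 snap.py w3; python3 - <<'E'
from h import *
from rig import state
np.set_printoptions(precision=4,suppress=True)
d=np.load('w3.npz');p=d['p']
h=cv2.cvtColor(p,cv2.COLOR_RGB2HSV).astype(int)
m=(((h[...,0]<6)|(h[...,0]>174))&(h[...,1]>150)&(h[...,2]>40)).astype(np.uint8);m[:,:180]=0;m[:,330:]=0
k,l,s,ce=cv2.connectedComponentsWithStats(m);i=1+np.argmax(s[1:,4]);c=ce[i]
P=onz(ray(d['K'],d['E'],c),.0985);print(c,s[i],P,d['R'],d['R'].T@(P-d['t']),state()['joint_positions'])
x,y=int(c[0])-25,int(c[1])-30;print(x,y)
cv2.imwrite('pics/crop3.png',cv2.resize(np.clip(p[y:y+50,x:x+50,::-1].astype(float)*2.5,0,255).astype(np.uint8),(400,400),interpolation=cv2.INTER_CUBIC))
E
```

```text
3.3667 [ 0.54938478 -0.10824701  0.24239151] [0.86070444 0.24618226 1.18658283]
[255.5075 181.9826] [244 171  24  23 402] [ 0.5495 -0.109   0.0985] [[ 0.5891  0.808   0.    ]
 [ 0.808  -0.5891  0.    ]
 [ 0.      0.     -1.    ]] [-0.0005  0.0005  0.1439] [-0.1946  0.238  -0.1469  1.1859  0.      2.0062]
230 151
```

View pics/crop3.png

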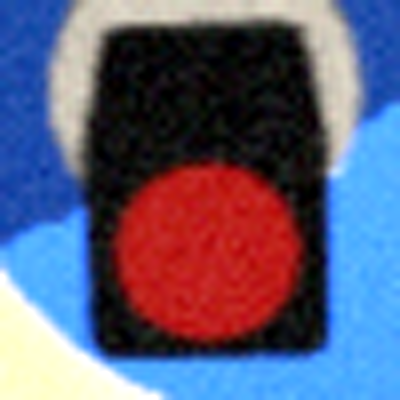

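Square to within about 1.5° and centred, so I'll trim the yaw, descend and close.

jog_arm([
  [0,0,0.2,-0.3,0],
  [0,0,0.2,0,0],
  [0,0,0.2,0,0],
  [0,0,0.2,0,0],
  [0,0,0.2,0,0],
  [0,0,0.2,0,0],
  [0,0,0.2,0,0],
  [0,0,0.2,0,0],
  [0,0,0.2,0,0],
  [0,0,0.02,0,0],
  [0,0,0,0,0],
  [0,0,0,0,0],
])

```text
clock: 4.42
tcp_pos: [0.5499, -0.1083, 0.0611]
orientation: [[0.571, 0.821, 0.001], [0.821, -0.571, -0.0], [0.0, 0.0, -1.0]]
contact_force: [-0.2, 0.8, 0.3]
finger_gap: 0.0855
grip_force: 0.0
```

jog_arm([
  [0,0,0,0,255],
  [0,0,0,0,255],
  [0,0,0,0,255],
  [0,0,0,0,255],
  [0,0,0,0,255],
  [0,0,0,0,255],
  [0,0,0,0,255],
  [0,0,0,0,255],
  [0,0,0,0,255],
  [0,0,0,0,255],
  [0,0,0,0,255],
  [0,0,0,0,255],
], force=100)

```text
clock: 5.42
tcp_pos: [0.55, -0.1083, 0.061]
orientation: [[0.57, 0.821, 0.001], [0.821, -0.57, -0.0], [0.0, 0.001, -1.0]]
contact_force: [-0.5, 0.0, 5.4]
finger_gap: 0.029
grip_force: 98.0
```

jog_arm([
  [0,0,-0.05,0,255],
  [0,0,-0.15,0,255],
  [0,0,-0.2,0,255],
  [0,0,-0.2,0,255],
  [0,0,-0.2,0,255],
  [0,0,-0.2,0,255],
  [0,0,0,0,255],
  [0,0,0,0,255],
  [0,0,0,0,255],
])

```text
clock: 6.17
tcp_pos: [0.5487, -0.108, 0.1592]
orientation: [[0.57, 0.822, -0.001], [0.822, -0.57, 0.0], [-0.001, -0.001, -1.0]]
contact_force: [-0.3, -1.0, -2.4]
finger_gap: 0.0289
grip_force: 98.9
```

jog_arm([
  [0.1,-0.12,0,0,255],
  [0.2,-0.23,0,0,255],
  [0.2,-0.23,0,0,255],
  [0.2,-0.23,0,0,255],
  [0.2,-0.23,0,0,255],
  [0.2,-0.23,0,0,255],
  [0.2,-0.23,0,0,255],
  [0.1,-0.12,0,0,255],
  [0.1,-0.1,0,0,255],
  [0,0,0,0,255],
  [0,0,0,0,255],
  [0,0,0,0,255],
])

```text
clock: 7.17
tcp_pos: [0.4931, 0.1125, 0.1593]
orientation: [[0.57, 0.821, -0.002], [0.821, -0.57, -0.001], [-0.002, -0.001, -1.0]]
contact_force: [-0.4, -0.3, -2.6]
finger_gap: 0.029
grip_force: 99.2
```

```bash
python3 snap.py w4; python3 - <<'E'
from h import *
from rig import *
np.set_printoptions(precision=4,suppress=True)
d=np.load('w4.npz');R=d['R'];print(R)
T=d['t']-.0009*R[:,0]
print('tool est',T,'move in tool axes',R.T@(np.array([.4939,.1118,0])-T))
s=state();print(s['contact_force'],s['ft_torque'])
for n in('scene','top'):
    p,dd=camera(n);c=calibration(n);np.savez(n+'2.npz',p=p,d=dd,K=c["camera_matrix"],E=c["extrinsics"])
E
```

```text
7.1667 [0.49312784 0.11249011 0.15929136] [-0.4123408  -0.29545945 -2.60315862]
[[ 0.5703  0.8215 -0.0017]
 [ 0.8215 -0.5703 -0.0009]
 [-0.0017 -0.0009 -1.    ]]
tool est [0.4926 0.1118 0.1593] move in tool axes [0.001  0.0012 0.1593]
[-0.6932 -0.6789 -1.5019] [-0.0374 -0.0201 -0.0519]
```

View pics/w4.png

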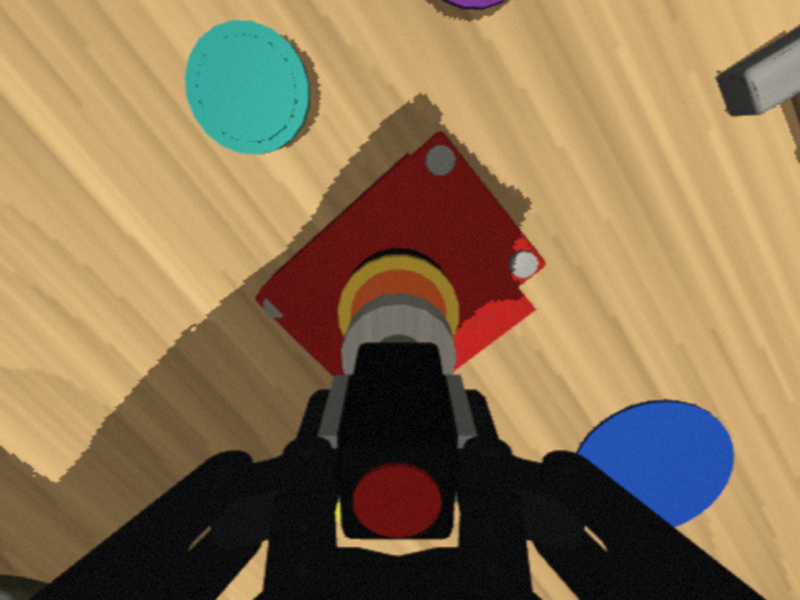

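w4: the tool is gripped straight (disc (397,500), foot rim from x 341 to 457 with its top at row 293), and the cap is directly under the foot. Next I'll compare the rim with its projection to check tilt and offset.

```bash
python3 - <<'E'
from h import *
np.set_printoptions(precision=4,suppress=True)
d=np.load('w4.npz');R,t,K,E=[d[k] for k in'RtKE']
def proj(P):
    q=(P-E[:3,3])@E[:3,:3]@K.T; return q[:,:2]/q[:,2:]
a=np.linspace(0,2*np.pi,720)
def rim(dx,dy,z,r): 
    c=np.c_[dx+r*np.cos(a),dy+r*np.sin(a),np.full(720,z)]
    uv=proj(t+c@R.T)/.64; return uv[:,0].min(),uv[:,0].max(),uv[:,1].min(),uv[:,1].max()
for dx in(-.002,-.0009,0.): print(dx,'foot rim up',rim(dx,0,.042,.024),'foot bottom',rim(dx,0,.058,.024),'disc',rim(dx,0,-.037,.010))
r=ray(K,E,(397*.64,500*.64)); print('disc in tcp',R.T@(onz(r,t[2]+.037)-t))
c=np.c_[np.array([.4939,.1118,.0705])+.031*np.c_[np.cos(a),np.sin(a),0*a]];uv=proj(c)/.64;print('cap rim',uv.min(0),uv.max(0))
E
```

```text
-0.002 foot rim up (np.float64(340.69203965657283), np.float64(457.1351616224839), np.float64(306.11155777538517), np.float64(411.25183294065744)) foot bottom (np.float64(344.82350905299205), np.float64(452.76879149844393), np.float64(293.4317698292984), np.float64(392.12087284181865)) disc (np.float64(360.2935221520068), np.float64(439.54007945559744), np.float64(468.9738986047297), np.float64(532.6228040661045))
-0.0009 foot rim up (np.float64(340.5849610951735), np.float64(457.2477759568926), np.float64(303.49083471214453), np.float64(409.0282097413288)) foot bottom (np.float64(344.73150133264096), np.float64(452.8655351475381), np.float64(290.9868943615752), np.float64(390.0214201127832)) disc (np.float64(360.17894574670197), np.float64(439.66989343960813), np.float64(465.2603167705215), np.float64(529.3023925903485))
0.0 foot rim up (np.float64(340.4970504111574), np.float64(457.3402315616769), np.float64(301.33893684532006), np.float64(407.2028884316061)) foot bottom (np.float64(344.655966355942), np.float64(452.94494111237344), np.float64(288.9799301988513), np.float64(388.29842590886335)) disc (np.float64(360.0846745732325), np.float64(439.77670205445554), np.float64(462.2043726364838), np.float64(526.5708500597232))
disc in tcp [-0.0015 -0.0007 -0.037 ]
cap rim [339.4892 255.8072] [462.1472 370.4097]
```

```bash
python3 - <<'E'
from h import *
from scipy.optimize import least_squares
np.set_printoptions(precision=4,suppress=True)
d=np.load('w4.npz');R,t,K,E,p=[d[k] for k in'RtKEp']
h=cv2.cvtColor(p,cv2.COLOR_RGB2HSV).astype(int)
m=((h[...,0]>=18)&(h[...,0]<36)&(h[...,1]>140)&(h[...,2]>80)); m[:150]=0;m[215:]=0;m[:,:205]=0;m[:,305:]=0
# outer rim points: first/last yellow per row, first per column
pts=[]
for y in range(172,196):
    x=np.where(m[y])[0]
    if len(x): pts+=[(x[0]-.5,y),(x[-1]+.5,y)]
for x in range(238,274):
    y=np.where(m[:,x])[0]
    if len(y): pts.append((x,y[0]-.5))
W=np.array([onz(ray(K,E,u),.0705)[:2] for u in pts])
f=least_squares(lambda q:np.hypot(*(W-q[:2]).T)-q[2],[.494,.112,.031],loss='soft_l1',f_scale=.0005)
print(len(pts),f.x,np.abs(f.fun).mean()); q=np.array([*f.x[:2],.0705])
print('cap rel tcp in tool axes',R.T@(q-t))
# foot: grey silhouette extents
g=(h[...,1]<60)&(h[...,2]>50)
for y in (200,208,214,220,226): x=np.where(g[y,200:310])[0]+200; print(y,x.min() if len(x) else 0,x.max() if len(x) else 0)
E
```

```text
84 [0.4938 0.1143 0.0299] 0.0002006348801291607
cap rel tcp in tool axes [ 0.002  -0.0004  0.0888]
200 229 281
208 224 286
214 222 288
220 220 289
226 219 290
```

jog_arm([
  [0.02,0.004,0.05,0,255],
  [0,0,0.1,0,255],
  [0,0,0.08,0,255],
  [0,0,0,0,255],
  [0,0,0,0,255],
  [0,0,0,0,255],
])

```text
clock: 7.82
tcp_pos: [0.495, 0.1144, 0.1371]
orientation: [[0.57, 0.821, -0.001], [0.821, -0.57, -0.0], [-0.0, -0.0, -1.0]]
contact_force: [0.1, 0.1, -1.3]
finger_gap: 0.0288
grip_force: 99.2
```

```bash
python3 snap.py w5; python3 - <<'E'
import cv2,numpy as np
d=np.load('w5.npz');p=d['p'];c=p[140:260,175:335,::-1]
cv2.imwrite('pics/crop5.png',cv2.resize(np.clip(c*1.8,0,255).astype(np.uint8),(800,600),interpolation=cv2.INTER_CUBIC))
from rig import state
for i in range(1): s=state();print(s['contact_force'],s['ft_torque'],s['orientation'])
E
```

```text
7.8167 [0.49504334 0.11444558 0.13707268] [ 0.10712717  0.11034903 -1.30979842]
[ 0.32413544  0.27850449 -1.48724012] [ 0.04045392 -0.0148013   0.07285614] [[ 5.70175192e-01  8.21523124e-01  8.66651507e-05]
 [ 8.21523124e-01 -5.70175196e-01  4.66149168e-05]
 [ 8.77095514e-05  4.46187562e-05 -9.99999995e-01]]
```

View pics/crop5.png

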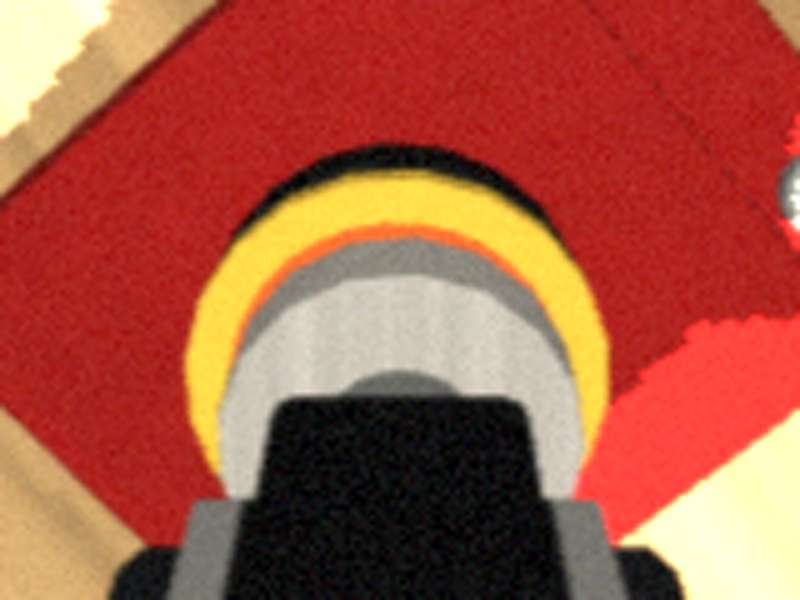

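The foot sits centrally within about 1 mm: flange 187–609 px across, foot 218–587. The front edge is still to be checked numerically.

```bash
python3 - <<'E'
from h import *
np.set_printoptions(precision=4,suppress=True)
d=np.load('w5.npz');R,t,K,E=[d[k] for k in'RtKE']
f=lambda u,v,z:R.T@(onz(ray(K,E,(175+u/5-.5,140+v/5-.5)),z)-t)
print('foot bottom front -24:',f(398,238,t[2]-.058)[0]-.024,' foot upper rim:',f(398,274,t[2]-.042)[0]-.024)
print('cap flange lower front -31:',f(398,170,.0655)[0]-.031)
print('y: cap',(f(187,365,.069)+f(609,365,.069))[1]/2,'foot',(f(218,440,t[2]-.042)+f(585,440,t[2]-.042))[1]/2)
E
```

```text
foot bottom front -24: -0.001519360080013469  foot upper rim: -0.0009511658217195226
cap flange lower front -31: -0.0028775204218999748
y: cap -0.0008324695622944946 foot -0.0003641747208844078
```

Shift back 1.6 mm in x, and approach.

jog_arm([
  [-0.016,0,0.03,0,255],
  [0,0,0.03,0,255],
  [0,0,0,0,255],
  [0,0,0,0,255],
  [0,0,0,0,255],
  [0,0,0,0,255],
])

```text
clock: 8.37
tcp_pos: [0.4944, 0.1133, 0.1314]
orientation: [[0.57, 0.822, 0.0], [0.822, -0.57, 0.0], [0.0, 0.0, -1.0]]
contact_force: [-0.1, -0.2, -2.8]
finger_gap: 0.0289
grip_force: 99.2
```

jog_arm([
  [0,0,0.01,0,255],
  [0,0,0.01,0,255],
  [0,0,0.01,0,255],
  [0,0,0.01,0,255],
  [0,0,0,0,255],
  [0,0,0,0,255],
])

```text
clock: 8.87
tcp_pos: [0.4942, 0.1132, 0.1272]
orientation: [[0.57, 0.822, -0.0], [0.822, -0.57, -0.0], [-0.0, -0.0, -1.0]]
contact_force: [0.9, -0.4, -2.4]
finger_gap: 0.0289
grip_force: 99.2
```

jog_arm([
  [0,0,0.01,0,255],
  [0,0,0.01,0,255],
  [0,0,0,0,255],
  [0,0,0,0,255],
])

```text
clock: 9.2
tcp_pos: [0.4948, 0.1133, 0.1258]
orientation: [[0.57, 0.822, 0.001], [0.822, -0.57, 0.0], [0.001, 0.001, -1.0]]
contact_force: [-0.6, -0.9, 3.0]
finger_gap: 0.0289
grip_force: 99.6
```

Contact made (bias about −2.2 N, now +3.0). I'll press on in small steps.

jog_arm([
  [0,0,0.01,0,255],
  [0,0,0.01,0,255],
  [0,0,0,0,255],
  [0,0,0,0,255],
])

```text
clock: 9.53
tcp_pos: [0.4953, 0.1134, 0.1242]
orientation: [[0.57, 0.821, 0.002], [0.821, -0.57, 0.0], [0.002, 0.002, -1.0]]
contact_force: [0.8, -0.1, 4.7]
finger_gap: 0.029
grip_force: 99.9
```

jog_arm([
  [0,0,0.01,0,255],
  [0,0,0.005,0,255],
  [0,0,0,0,255],
  [0,0,0,0,255],
])

```text
clock: 9.87
tcp_pos: [0.4948, 0.1134, 0.122]
orientation: [[0.57, 0.822, 0.001], [0.822, -0.57, 0.0], [0.001, 0.001, -1.0]]
contact_force: [1.4, 1.0, 2.4]
finger_gap: 0.0292
grip_force: 99.6
```

jog_arm([
  [0,0,0.01,0,255],
  [0,0,0,0,255],
  [0,0,0,0,255],
])

```text
clock: 10.12
tcp_pos: [0.4932, 0.1129, 0.1199]
orientation: [[0.57, 0.821, -0.002], [0.821, -0.57, -0.001], [-0.002, -0.002, -1.0]]
contact_force: [-0.1, -0.4, -1.9]
finger_gap: 0.029
grip_force: 99.6
```

jog_arm([
  [0,0,0.01,0,255],
  [0,0,0,0,255],
  [0,0,0,0,255],
])

```text
clock: 10.37
tcp_pos: [0.4939, 0.1131, 0.1194]
orientation: [[0.57, 0.822, -0.001], [0.822, -0.57, -0.0], [-0.001, -0.001, -1.0]]
contact_force: [-0.9, 1.1, -1.1]
finger_gap: 0.0288
grip_force: 99.6
```

The force dropped away, so it clicked near 5 mm. Now to follow it down to the seal.

jog_arm([
  [0,0,0.01,0,255],
  [0,0,0.01,0,255],
  [0,0,0,0,255],
  [0,0,0,0,255],
])

```text
clock: 10.7
tcp_pos: [0.4942, 0.1132, 0.1177]
orientation: [[0.57, 0.822, -0.0], [0.822, -0.57, -0.0], [-0.0, -0.0, -1.0]]
contact_force: [-0.6, -0.7, -0.8]
finger_gap: 0.0288
grip_force: 99.6
```

jog_arm([
  [0,0,0.005,0,255],
  [0,0,0.005,0,255],
  [0,0,0,0,255],
  [0,0,0,0,255],
])

```text
clock: 11.03
tcp_pos: [0.4943, 0.1132, 0.1168]
orientation: [[0.57, 0.822, 0.0], [0.822, -0.57, -0.0], [0.0, 0.0, -1.0]]
contact_force: [-0.1, 1.1, -1.5]
finger_gap: 0.029
grip_force: 99.6
```

jog_arm([
  [0,0,0.005,0,255],
  [0,0,0.005,0,255],
  [0,0,0,0,255],
  [0,0,0,0,255],
])

```text
clock: 11.37
tcp_pos: [0.4944, 0.1133, 0.1166]
orientation: [[0.57, 0.822, 0.001], [0.822, -0.57, 0.0], [0.001, 0.0, -1.0]]
contact_force: [-2.8, 0.4, 6.4]
finger_gap: 0.0289
grip_force: 100.5
```

jog_arm([
  [0,0,0.005,0,255],
  [0,0,0.005,0,255],
  [0,0,0,0,255],
  [0,0,0,0,255],
])

```text
clock: 11.7
tcp_pos: [0.4945, 0.1134, 0.1165]
orientation: [[0.57, 0.822, 0.001], [0.822, -0.57, 0.001], [0.001, 0.001, -1.0]]
contact_force: [-4.7, -0.5, 14.3]
finger_gap: 0.0289
grip_force: 101.7
```

Hard stop at 10 mm, pressing about 16.3 N net of bias. I'll add a touch and hold.

jog_arm([
  [0,0,0.001,0,255],
  [0,0,0,0,255],
  [0,0,0,0,255],
  [0,0,0,0,255],
])

```text
clock: 12.03
tcp_pos: [0.4945, 0.1134, 0.1165]
orientation: [[0.57, 0.821, 0.001], [0.821, -0.57, 0.001], [0.001, 0.001, -1.0]]
contact_force: [-5.2, -0.6, 15.1]
finger_gap: 0.0291
grip_force: 101.7
```

jog_arm([
  [0,0,0,0,255],
  [0,0,0,0,255],
  [0,0,0,0,255],
  [0,0,0,0,255],
])

```text
clock: 12.37
tcp_pos: [0.4945, 0.1134, 0.1165]
orientation: [[0.57, 0.821, 0.001], [0.821, -0.57, 0.001], [0.001, 0.001, -1.0]]
contact_force: [-4.3, -1.7, 14.9]
finger_gap: 0.0291
grip_force: 101.7
```

jog_arm([
  [0,0,0,0,255],
  [0,0,0,0,255],
  [0,0,0,0,255],
  [0,0,0,0,255],
])

```text
clock: 12.7
tcp_pos: [0.4945, 0.1134, 0.1165]
orientation: [[0.57, 0.821, 0.001], [0.821, -0.57, 0.001], [0.001, 0.001, -1.0]]
contact_force: [-5.5, -2.0, 15.0]
finger_gap: 0.029
grip_force: 101.7
```

jog_arm([
  [0,0,0,0,255],
  [0,0,0,0,255],
  [0,0,0,0,255],
  [0,0,0,0,255],
])

```text
clock: 13.03
tcp_pos: [0.4945, 0.1134, 0.1165]
orientation: [[0.57, 0.821, 0.001], [0.821, -0.57, 0.001], [0.001, 0.001, -1.0]]
contact_force: [-3.9, -1.9, 14.6]
finger_gap: 0.0288
grip_force: 101.6
```

jog_arm([
  [0,0,0.001,0,255],
  [0,0,0,0,255],
  [0,0,0,0,255],
  [0,0,0,0,255],
  [0,0,0,0,255],
  [0,0,0,0,255],
  [0,0,0,0,255],
  [0,0,0,0,255],
  [0,0,0,0,255],
  [0,0,0,0,255],
  [0,0,0,0,255],
  [0,0,0,0,255],
])

```text
clock: 14.03
tcp_pos: [0.4945, 0.1134, 0.1165]
orientation: [[0.57, 0.821, 0.001], [0.821, -0.57, 0.001], [0.001, 0.001, -1.0]]
contact_force: [-5.6, -1.4, 14.9]
finger_gap: 0.0289
grip_force: 101.6
```

jog_arm([
  [0,0,0,0,255],
  [0,0,0,0,255],
  [0,0,0,0,255],
  [0,0,0,0,255],
  [0,0,-0.01,0,255],
  [0,0,-0.01,0,255],
  [0,0,-0.02,0,255],
  [0,0,-0.03,0,255],
  [0,0,-0.1,0,255],
  [0,0,-0.15,0,255],
  [0,0,-0.15,0,255],
  [0,0,0,0,255],
])

```text
clock: 15.03
tcp_pos: [0.4963, 0.1137, 0.1648]
orientation: [[0.57, 0.821, 0.005], [0.821, -0.57, 0.001], [0.004, 0.003, -1.0]]
contact_force: [1.1, 0.7, -2.9]
finger_gap: 0.0288
grip_force: 99.2
```

```bash
python3 snap.py w6; python3 - <<'E'
import cv2,numpy as np
from rig import *
from h import *
p=np.load('w6.npz')['p'];c=p[100:260,145:358,::-1]
cv2.imwrite('pics/crop6.png',cv2.resize(np.clip(c*1.8,0,255).astype(np.uint8),(800,600),interpolation=cv2.INTER_CUBIC))
s=state();R=s['orientation'];t=s['tcp_pos'];print(t,s['contact_force'],R.T@(np.array([.5500,-.1083,.0612])-t))
E
```

```text
15.0333 [0.49633926 0.1136833  0.16481156] [ 1.13436545  0.72026617 -2.85092644]
[0.49583262 0.11357971 0.16340632] [-0.25633738  0.50593372 -2.98860422] [-0.15166766  0.17076383  0.10221292]
```

View pics/crop6.png

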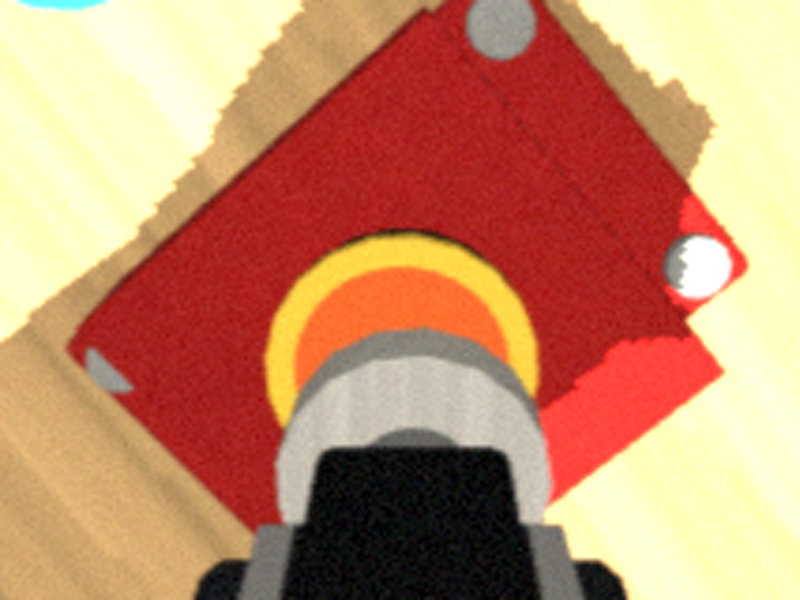

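The cap sits flush and level on its seal (only a sliver of black at (400,235)), and the foot is clear. The tool goes back to the mat, a bit nearer its centre.

jog_arm([
  [-0.1,0.12,0,0,255],
  [-0.2,0.24,0,0,255],
  [-0.2,0.24,0,0,255],
  [-0.2,0.24,0,0,255],
  [-0.2,0.24,0,0,255],
  [-0.2,0.24,0,0,255],
  [-0.2,0.24,0,0,255],
  [-0.15,0.2,0,0,255],
  [-0.05,0.07,0,0,255],
  [0,0,0,0,255],
  [0,0,0,0,255],
  [0,0,0,0,255],
])

```text
clock: 16.08
tcp_pos: [0.5584, -0.1132, 0.161]
orientation: [[0.569, 0.822, -0.001], [0.822, -0.569, 0.001], [-0.0, -0.002, -1.0]]
contact_force: [0.8, -0.0, -1.9]
finger_gap: 0.0294
grip_force: 99.0
```

jog_arm([
  [0,0,0.15,0,255],
  [0,0,0.2,0,255],
  [0,0,0.2,0,255],
  [0,0,0.2,0,255],
  [0,0,0.1,0,255],
  [0,0,0.1,0,255],
  [0,0,0,0,255],
  [0,0,0,0,255],
  [0,0,0,0,255],
])

```text
clock: 16.83
tcp_pos: [0.5599, -0.1143, 0.0676]
orientation: [[0.57, 0.822, 0.002], [0.822, -0.57, -0.0], [0.001, 0.001, -1.0]]
contact_force: [-0.0, 0.5, -1.5]
finger_gap: 0.0292
grip_force: 99.2
```

jog_arm([
  [0,0,0.02,0,255],
  [0,0,0.02,0,255],
  [0,0,0.01,0,255],
  [0,0,0,0,255],
  [0,0,0,0,255],
  [0,0,0,0,255],
])

```text
clock: 17.33
tcp_pos: [0.5592, -0.1144, 0.0617]
orientation: [[0.57, 0.821, 0.0], [0.821, -0.57, -0.0], [0.0, 0.0, -1.0]]
contact_force: [-0.1, 0.2, -1.5]
finger_gap: 0.0291
grip_force: 99.2
```

jog_arm([
  [0,0,0.005,0,255],
  [0,0,0.005,0,255],
  [0,0,0,0,255],
  [0,0,0,0,255],
  [0,0,0,0,255],
])

```text
clock: 17.75
tcp_pos: [0.5593, -0.1144, 0.061]
orientation: [[0.57, 0.821, 0.0], [0.821, -0.57, -0.0], [0.0, 0.0, -1.0]]
contact_force: [-0.5, 0.5, 5.5]
finger_gap: 0.0288
grip_force: 100.0
```

Standing on the mat. Release slowly, then retreat upward.

jog_arm([
  [0,0,0,0,150],
  [0,0,0,0,120],
  [0,0,0,0,80],
  [0,0,0,0,40],
  [0,0,0,0,0],
  [0,0,0,0,0],
  [0,0,0,0,0],
  [0,0,0,0,0],
  [0,0,0,0,0],
  [0,0,0,0,0],
  [0,0,0,0,0],
  [0,0,0,0,0],
])

```text
clock: 18.75
tcp_pos: [0.5591, -0.1144, 0.0606]
orientation: [[0.57, 0.822, 0.0], [0.822, -0.57, -0.0], [0.0, 0.0, -1.0]]
contact_force: [-0.3, -1.5, -0.4]
finger_gap: 0.0855
grip_force: 0.0
```

jog_arm([
  [0,0,-0.1,0,0],
  [0,0,-0.2,0,0],
  [0,0,-0.2,0,0],
  [0,0,-0.2,0,0],
  [0,0,-0.2,0,0],
  [0,0,-0.2,0,0],
  [0,0,-0.2,0,0],
  [0,0,-0.2,0,0],
  [0,0,0,0,0],
  [0,0,0,0,0],
  [0,0,0,0,0],
  [0,0,0,0,0],
])

```text
clock: 19.75
tcp_pos: [0.5584, -0.1142, 0.2097]
orientation: [[0.57, 0.822, -0.002], [0.822, -0.57, 0.0], [-0.001, -0.001, -1.0]]
contact_force: [0.1, 0.1, 0.9]
finger_gap: 0.0857
grip_force: 0.0
```

```bash
python3 snap.py w7; python3 - <<'E'
from rig import *
from h import *
np.set_printoptions(precision=4,suppress=True)
R=[]
for n,u in(('scene',(470,319)),('top',(364,346))):
    p,d=camera(n);c=calibration(n);ce,a,b=blob(p,np.array(u)*.64,14,'orange');R.append(ray(c["camera_matrix"],c["extrinsics"],ce));print(ce,a)
print('cap top',*tri(R))
E
```

```text
19.75 [ 0.55836547 -0.11419993  0.20973445] [0.10577981 0.08860652 0.8520885 ]
[300.103  202.5926] 200
[232.5323 221.4677] 150
cap top [0.4939 0.1121 0.061 ] [np.float64(0.1860564467445778), np.float64(0.1860564467445569)]
```

View pics/w7.png

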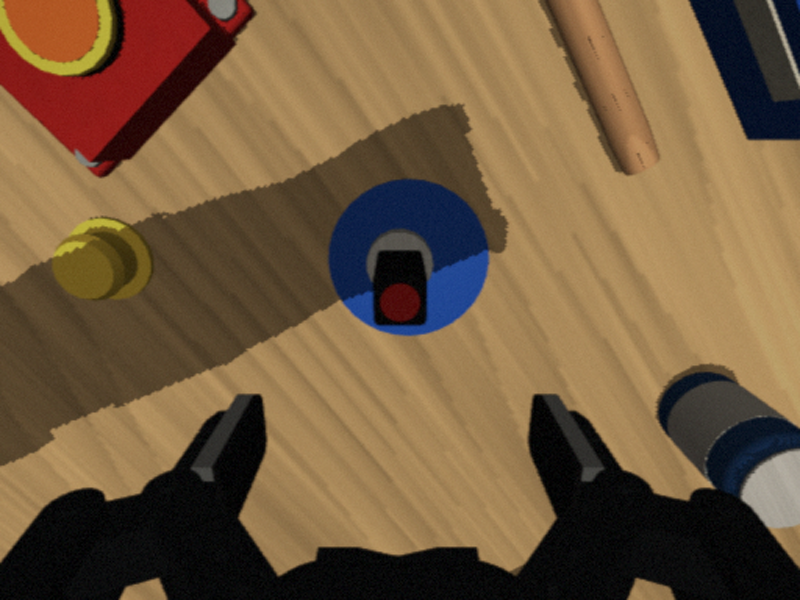

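The tool stands upright on the mat with the disc at (400,302), and the gripper is clear. The cap top now measures about 60 mm, which is home on a high seal and agrees with the hard stop I felt. Handing in.

```bash
python3 -c "
from rig import *
print(hand_in())"
```

```text
the job is handed in; nothing more can be done
None
```

The cap clicked and came to a hard stop about 10 mm down (top about 60 mm above the block's underside), was held at about 17 N (net of an estimated 2 N sensor offset) for over 2 s, and the tool stands upright on its mat; the job is handed in at about 20 s, with no verdict returned.

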